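# Draw a plug-in module home with its cam lock

## Robot

A 6-joint arm with a two-finger parallel gripper is mounted at the origin on the work surface. World frame = base frame: x ahead of the robot, y to its left, z up, the work surface at z = 0. Lengths are in mm, angles in rad, forces in N, time in s.
With the tool pointing down it reaches from about 275 to 750 mm from the base axis. Payload 10.2 kg.
Tool frame: the origin (TCP) lies at the very end of the fingers, on their centre line; the grasp point (between the pads) lies 19 mm behind it; y points along the fingers, x is the direction in which the jaws open and shut, and the axes are right-handed (so a half turn about y gives the same grasp; the last joint's range is limited). The gripper opens to 85 mm and grips with 20 to 120 N. Pads are 22 mm wide; open, the fingers measure 114 mm over their backs; the gripper's body (76 mm by 85 mm) begins 54 mm behind the grasp point. The pads swing forward as they close: fully open they stand 13 mm farther back than shut.
Start: joints at [1.047, 0.313, 1.498, -0, 1.331, -0.223], TCP at [155.562, 501.43, 231.294] pointing down, gripper open.
Joint ranges: [-2.94, 2.94], [-0.97, 2.17], [0.19, 2.56], [-1.23, 4.37], [0.02, 3.11], [-2.88, 2.88]. Speed limits (rad/s): [2.39, 2.39, 3.01, 3.14, 3.14, 3.14].

## Interface

Orientations are given as a unit quaternion [w, x, y, z].
In Python, from rig import telemetry, imaging, ctrl gives the robot as it stands.
- The arm moves only by the shell command python3 -m handwheel 'ROWS' [FORCE]. ROWS is JSON, a list of rows, each an object with "delta_pos": the shift along the tool's x, y, z in cm, a list of three; "twist": the turn, a rotation vector about the tool's x, y, z in rad, a list of three; "jaw": the opening, from 0 (shut) to 1 (fully open). A call has exactly 10 rows; each row is the pose to reach, as a shift and turn from the pose commanded when the call began, along the tool's axes at that moment; what a row does not reach only later rows make up. A row lasts 1/12 s, in which the tool goes at most 41.7 mm and 7.16 degrees, less where a joint would pass 70% of its speed; a pose out of reach is approached as far as the arm can. A call with a gripper value outside its range is refused whole. The fingers move at their own pace and stop on an object; FORCE is the grip in N (left out, the last holds). Time passes only in rows, so rows that repeat a pose let the fingers close, or fill a call up. It gives the time, the measured TCP pose, the force and the opening at its end, in the units of the state.
- telemetry.sense(): the state, without advancing time (a new reading comes with each control period).
- imaging.capture(name): name is "scene" or "top" or "wrist"; returns a dict with "frame" (480x640x3 uint8, red, green, blue), "z_map" (480x640 float32, mm along the optical axis (not along the pixel's ray), 0 where there is no reading), "fx", "fy", "cx", "cy" (pixels), "D" ([k1, k2, p1, p2, k3] as OpenCV has them; the pictures are not rectified), "rvec" (rotation vector, rad) and "tvec" (3), from world to camera coordinates, as OpenCV has them. Camera axes: x right, y down, z forward; pixel columns grow to the right and rows downward; lengths in mm; the calibration is good to about 2 mm. A picture is of the moment at which its call begins.
- ctrl.finish_job(): hands the job in, once; it reports no verdict.
The state is a dict: "time_s": time; "joints": joint angles; "dq": joint speeds; "tau": joint torques, N m; "eef_pos": TCP position; "ee_rot": TCP orientation; "force": force on the tool from outside, world axes, zero at the start; "wrist_torque": the same for the moment, N m; "grip_width": opening from 0.0 (shut) to 1.0 (fully open).
Only numpy, scipy, OpenCV 4.12 (cv2) and the standard library are available. Lean on these libraries where they do the work, as an engineer would, in place of code of your own. Each camera call takes 0.05 s, during which the arm holds its last target.

## Task

Gently push the plug-in module along its guide until the pin on its bolt is fully inside the open mouth of the brass cam, then turn the red cam handle clockwise about half a turn so the hook draws the module in, stopping as soon as it has come up snug and firm against the black connector: no play left, but not overtightened. Let go and leave the screwdriver, the blue tray and the capacitor where they are.

Things in the scene. Friction and masses are not known exactly. Their poses are not given: they have to be found in the camera images.
- dock: Fixture fixed to the bench, blue base plate 330 x 110 x 10 mm. Origin: centre of its underside, bench level. Its x axis runs along the guide from module to cam, z up. Cam axis at x +110, y 0. Rails with keeper lips (y +-31 to 40, top 28 above the bench, x -160 to +20) leave the module 1.5 side play. Black connector, grey rubber seal, 44 high, stop face at x +24, give or take 3 mm from unit to unit, not measured.
- cam_axis (a point): Point on the cam's vertical turning axis, fixed to the dock at its x +110, y 0, 85 mm above the bench. Axes as the dock's.
- cam (a joint): Cam angle, rad, 0 to 4.1, growing clockwise from above. At 0 to 0.35 the mouth (and white mark) faces the module and lets the pin in. From about 0.7 the hook draws the pin in, 4 mm per rad; the module meets the connector somewhere from 2.05 to 3.7, unlike each time. Free turning takes 0.05 to 0.1 N m, 0.2 to 0.3 N m is snug, over 0.4 too tight (0.2 N m within 0.2 rad of first contact). It stays where left.
- cam_grip (a point): Middle of the red handle on the cam, on its axis, 72 mm above the bench: an upright bar 50 mm long, 14 mm thick, from 53 to 85 mm above the bench. The point's x runs along the bar, white mark at its -x end; it turns with the cam. Below: hub 18 mm thick, and at 35 to 47 mm the brass spiral cam, reaching up to 36 mm from the axis.
- module: Loose plug-in module held in the guide, 0.55 to 0.9 kg: aluminium box 100 x 50 mm, top 50 above its origin, black runner 60 wide, pull tab on top (12 long, 40 wide, 22 high, centred at x -10). Origin: centre of its underside, on the plate 10 mm above the bench; x towards the cam; front face x +50, rear -50. Slides with 1 to 2 N until the pin meets the cam's core, 23 to 25 mm from the axis.
- pin (a point): Top of the upright steel pin at the tip of the module's flat bolt: 7 mm thick, 15 mm tall, 120 mm ahead of the module's origin, top 46 mm above the bench. It runs in the cam's 9.4 mm wide spiral slot.
- rear (a point): Middle of the module's flat rear face (50 mm wide, 16 to 60 mm above the bench), 38 mm above the bench: the face to push on. Its x axis is the pushing direction.
- screwdriver: Screwdriver 160 mm long lying on the bench beside the fixture; leave alone.
- parts_tray: Blue open tray 90 x 70 x 28 mm standing beside the fixture; origin under its centre; leave alone.
- capacitor: Black can capacitor 35 mm thick and 45 mm tall, standing beside the cam; origin under its centre; leave alone.

How it is judged (in metres and radians):
On the way, in this order (a step that is already met when the one before it is completed fails the run):
1. the module is pushed in until its pin is inside the cam's mouth (pin within 26.5 mm of the cam's axis) (horizontal distance between pin and cam_axis below 0.0265 m), for 0.2 s.
2. the cam is turned past 1.2 rad with the pin hooked (value of joint cam above 1.2 rad and horizontal distance between pin and cam_axis below 0.0245 m), for 0.2 s.
At the end, for the whole second after the job is handed in: The cam stands past 1.9 rad with the pin drawn to within 20.5 mm of its axis, the cam pulls the pin (and so holds the module on the connector) with 6 to 40 N, everything is at rest and let go, and the bystanders are within 25 mm of where they stood (value of joint cam above 1.9 rad and horizontal distance between pin and cam_axis below 0.0205 m and contact force between bolt_pin and anything else between 6 and 40 N and linear speed of module below 0.01 m/s and velocity of joint cam between -0.1 and 0.1 rad/s and distance of each of screwdriver, parts_tray, capacitor from where it was at the start of the episode below 0.025 m); the robot touches nothing.
It fails at once if the screwdriver is moved more than 25 mm (distance of screwdriver from where it was at the start of the episode above 0.025 m).
It fails at once if the parts tray is moved more than 25 mm (distance of parts_tray from where it was at the start of the episode above 0.025 m).
It fails at once if the capacitor is moved more than 25 mm (distance of capacitor from where it was at the start of the episode above 0.025 m).
It fails at once if the robot presses on the module with more than 25 N (contact force between the fingers and module above 25 N).
It fails at once if pin and cam are forced together with more than 55 N (rammed or overtightened) (contact force between bolt_pin and anything else above 55 N).
It also fails if it takes over 72 s, if anything falls off the work surface, if the arm or the gripper's body presses on something with over 40 N, if the wrist force passes 120 N, or if a joint passes its speed limit or range.

## Working session

There is one attempt and no reset: what is moved stays moved. The work goes in short steps, Python scripts to look and compute and a shell command to move; the robot and the scene stay as the last step left them, time stands still between calls to the robot, and variables do not carry over. Pictures are saved under pics/ and viewed, and the job is handed in when it is done.

```bash
ls; mkdir -p pics; cat > h.py <<'E'
import numpy as np,cv2
from rig import telemetry,imaging,ctrl
def cap(n,fn=None):
    c=imaging.capture(n)
    if fn: cv2.imwrite('pics/'+fn,cv2.cvtColor(c['frame'],cv2.COLOR_RGB2BGR))
    c['K']=np.array([[c['fx'],0,c['cx']],[0,c['fy'],c['cy']],[0,0,1]]);c['R']=cv2.Rodrigues(np.array(c['rvec'],float))[0];c['t']=np.array(c['tvec'],float).ravel()
    return c
def ray(c,uv):
    p=cv2.undistortPoints(np.array(uv,float).reshape(-1,1,2),c['K'],np.array(c['D'],float)).reshape(-1,2)
    d=np.c_[p,np.ones(len(p))]@c['R']
    return -c['R'].T@c['t'],d
def onz(c,uv,z):
    o,d=ray(c,uv); return o+d*((z-o[2])/d[:,2])[:,None]
def cloud(c):
    h,w=c['z_map'].shape;u,v=np.meshgrid(np.arange(w),np.arange(h))
    o,d=ray(c,np.c_[u.ravel(),v.ravel()]);return (o+d*c['z_map'].reshape(-1,1)).reshape(h,w,3)
E
python3 - <<'E'
from h import *
for n in ('scene','top','wrist'):
    c=cap(n,n+'0.png');print(n,-c['R'].T@c['t'],c['R'][2])
s=telemetry.sense();print(s)
E
```

```text
pics
scene [1069.51025795 -178.62781052  703.14760513] [-0.61586742  0.23276048 -0.75268179]
top [431.4697972   40.71009952 806.57436975] [ 0.18530161  0.01288649 -0.9825972 ]
wrist [ 87.07787934 523.35881798 373.41825516] [ 0.26776619 -0.08438052 -0.95978185]
{'time_s': 0.15, 'joints': array([ 1.04664037e+00,  3.13312775e-01,  1.49825788e+00,  3.84259147e-05,
        1.33099639e+00, -2.23412326e-01]), 'dq': array([ 0.00157115, -0.00177035, -0.00233732,  0.00038765,  0.00064428,
       -0.0004529 ]), 'tau': array([ 1.11998041e-03, -4.12366176e+01, -2.59797317e+01, -1.96366191e-04,
        3.20221727e-03, -1.14863724e-05]), 'eef_pos': array([155.43193341, 501.26473962, 230.8727522 ]), 'ee_rot': array([-0.56913672,  0.56938819,  0.41913118, -0.41977319]), 'force': array([-0.30916848, -0.48922156,  0.20041359]), 'wrist_torque': array([0.00565772, 0.02627671, 0.00298899]), 'grip_width': 1.0006295334137907}
```

View pics/scene0.png

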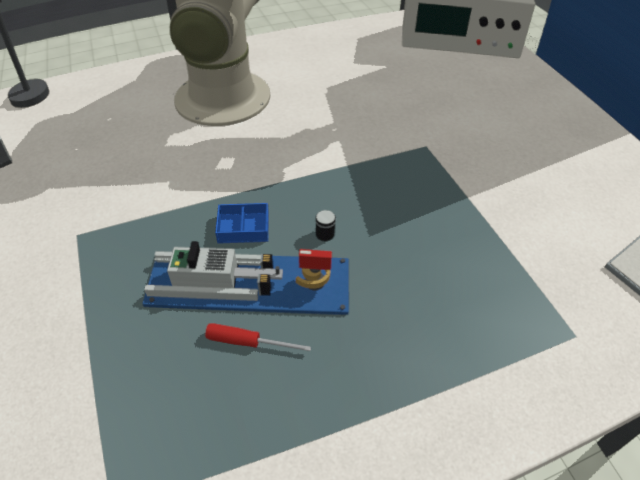

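View pics/top0.png

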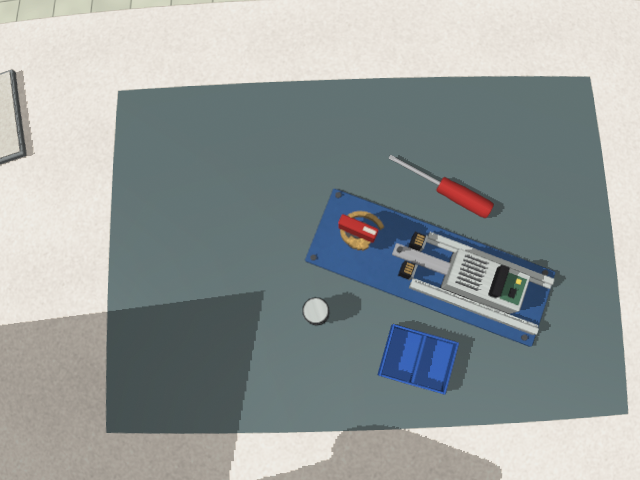

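The top view shows the cam with its red handle at about (358,228) and the white mark on its right end, facing the module. The module is at about (485,275), the pin near (398,250), the capacitor at (316,310), the tray at (418,358) and the screwdriver at (440,185). Next I'll measure them.

```bash
cat > meas.py <<'E'
from h import *
def main(tag):
    c=cap('top',tag);f=c['frame'];hsv=cv2.cvtColor(f,cv2.COLOR_RGB2HSV)
    P=cloud(c)
    h,s,v=[hsv[...,i].astype(int) for i in range(3)]
    # plate: blue pixels, depth z 4..16
    blue=((h>100)&(h<125)&(s>130)&(P[...,2]>4)&(P[...,2]<17)).astype(np.uint8)
    blue=cv2.morphologyEx(blue,cv2.MORPH_OPEN,np.ones((3,3)))
    ys,xs=np.where(blue)
    n,l,st,_=cv2.connectedComponentsWithStats(blue)
    red=(((h<8)|(h>172))&(s>140)&(v>60)&(P[...,2]>60)).astype(np.uint8)
    ys,xs=np.where(red);Q=onz(c,np.c_[xs,ys],85);print('red',len(xs),xs.mean(),ys.mean(),'z',np.median(P[ys,xs,2]))
    for k in (1,):print('red minrect @85',cv2.minAreaRect(Q[:,:2].astype(np.float32)))
    for i in range(1,n):
        if st[i,4]>150:
            ys,xs=np.where(l==i);Z=onz(c,np.c_[xs,ys],10);print('blue',st[i],cv2.minAreaRect(Z[:,:2].astype(np.float32)))
    zz=P[...,2]
    m=((zz>55)&(zz<68)&(np.abs(P[...,0]-480)<200)).astype(np.uint8)
    return c,P,red
if __name__=='__main__':
    c,P,red=main('top1.png')
    f=c['frame']
    cv2.imwrite('pics/top1z.png',cv2.cvtColor(cv2.resize(f[180:360,300:570],None,fx=2.9,fy=2.9,interpolation=cv2.INTER_CUBIC),cv2.COLOR_RGB2BGR))
    for uv in [(398,250),(485,275),(358,228),(316,310),(418,358),(530,335),(337,193),(312,257)]: print(uv,P[uv[1],uv[0]].round(1))
E
python3 meas.py
```

```text
red 485 356.16907216494843 227.65567010309277 z 84.78030121733173
red minrect @85 ((581.9113159179688, -59.85920715332031), (186.54209899902344, 33.11800765991211), 88.19654846191406)
blue [ 306  190  237  154 7952] ((545.3712158203125, -87.14840698242188), (318.6170959472656, 109.37974548339844), 67.0844497680664)
blue [424 244  28  16 254] ((562.8892211914062, -100.6104736328125), (37.20960235595703, 13.42516040802002), 67.1962890625)
blue [415 266  29  20 344] ((530.3941040039062, -86.78160095214844), (37.82794952392578, 17.56644058227539), 67.23164367675781)
blue [514 283  35  41 793] ((489.130126953125, -226.60194396972656), (36.3609733581543, 51.282161712646484), 66.42353057861328)
(398, 250) [561.3 -42.9  46. ]
(485, 275) [ 522.6 -151.2   61.2]
(358, 228) [583.7   9.8  86.8]
(316, 310) [486.8  66.   45.6]
(418, 358) [421.2 -64.7  23.8]
(530, 335) [ 444.8 -220.3   12. ]
(337, 193) [649.9  33.7  12.4]
(312, 257) [561.2  70.6  12.8]
```

```bash
python3 - <<'E'
from h import *
c=cap('scene');f=c['frame']
cv2.imwrite('pics/scene1z.png',cv2.cvtColor(cv2.resize(f[190:370,130:370],None,fx=3.3,fy=3.3,interpolation=cv2.INTER_CUBIC),cv2.COLOR_RGB2BGR))
E
```

```text
(no output)
```

View pics/top1z.png

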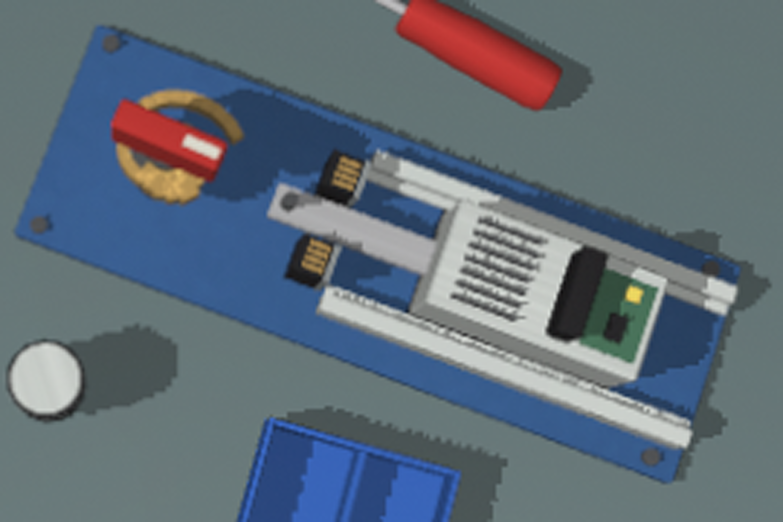

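View pics/scene1z.png

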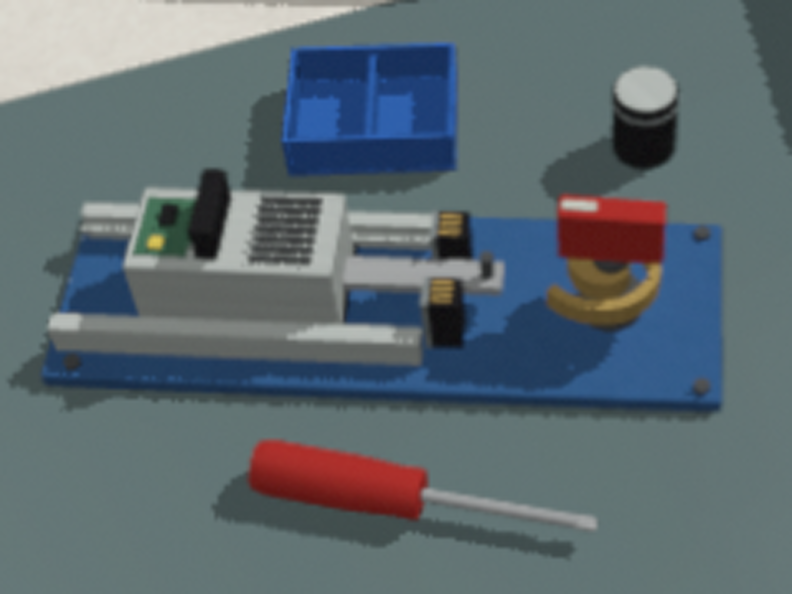

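The enlarged views show the mouth open towards the module and the pin at top-view pixel (400,249), clear of the cam. The plate corners are visible.

```bash
python3 - <<'E'
from h import *
c=cap('top');f=c['frame'];P=cloud(c)
z=lambda a,b:(300+(a+.5)/2.9-.5,180+(b+.5)/2.9-.5)
C=onz(c,[z(100,27),z(742,268),z(672,481),z(17,236)],10)[:,:2];print(C.round(1),C.mean(0).round(1),[np.linalg.norm(C[i]-C[(i+1)%4]).round(1) for i in range(4)])
ax=(C[0]+C[3]-C[1]-C[2]);ax/=np.linalg.norm(ax);print('ax',ax,np.degrees(np.arctan2(ax[1],ax[0])))
hsv=cv2.cvtColor(f,cv2.COLOR_RGB2HSV);h,s,v=[hsv[...,i].astype(int) for i in range(3)]
m=((h<8)|(h>172))&(s>140)&(P[...,2]>80)&(P[...,0]>500)
n,l,st,ct=cv2.connectedComponentsWithStats(m.astype(np.uint8))
print(st,ct)
white=(s<60)&(v>150)&(P[...,2]>75)
ys,xs=np.where(m|white);k=(np.abs(xs-357)<30)&(np.abs(ys-228)<25);xs,ys=xs[k],ys[k]
Q=onz(c,np.c_[xs,ys],85);r=cv2.minAreaRect(Q[:,:2].astype(np.float32));print('handle',r)
ctr=C.mean(0);print('cam pred',ctr+110*ax)
pin=onz(c,[(400,249.3)],46)[0,:2];print('pin',pin,'dist to handle',np.linalg.norm(pin-r[0]))
# module top points z 57..63
zz=P[...,2];lat=np.array([-ax[1],ax[0]])
d=P[...,:2]-ctr;a=d@ax;b=d@lat
k=(zz>56)&(zz<64)&(abs(b)<40)&(a<20)&(a>-180)
print('mod a',np.percentile(a[k],[1,50,99]),'b',np.percentile(b[k],[1,50,99]),'z',np.median(zz[k]))
k=(zz>70)&(abs(b)<40)&(a<20)&(a>-180)
print('tab a',np.percentile(a[k],[2,50,98]),'b',np.percentile(b[k],[2,50,98]),zz[k].max())
kk=(zz>8)&(zz<14)&(abs(b)<60);print('bench z',np.median(zz[(abs(b)>60)&(abs(b)<80)&(abs(a)<100)]), 'pin a,b',(pin-ctr)@ax,(pin-ctr)@lat,'handle',(np.array(r[0])-ctr)@ax,(np.array(r[0])-ctr)@lat)
E
```

```text
[[ 656.5   37.5]
 [ 529.1 -264.5]
 [ 430.5 -221.9]
 [ 556.3   79.6]] [543.1 -92.3] [np.float64(327.8), np.float64(107.4), np.float64(326.7), np.float64(108.7)]
ax [0.38687929 0.92213037] 67.23954143716065
[[     0      0    640    480 306822]
 [   339    215     39     25    378]] [[319.45536174 239.51644602]
 [355.73280423 226.15079365]]
handle ((585.6729736328125, 10.06619644165039), (49.240970611572266, 14.689215660095215), 64.4311294555664)
cam pred [585.66752971   9.10470654]
pin [562.13866789 -45.52921589] dist to handle 60.371461962964915
mod a [-117.12366419  -62.59290089  -18.48496134] b [-24.86610305   0.94400903  24.64344549] z 60.849600426039274
tab a [-84.09768188 -77.50788861 -72.66237415] b [-19.17694668   1.47371259  19.77712667] 85.91252164056004
bench z 0.9734313728703796 pin a,b 50.51757166051776 0.5599448554781574 handle 110.8887251743745 0.3669605243485705
```

```bash
cat >> h.py <<'E'
from scipy.spatial.transform import Rotation as Ro
CTR=np.array([543.1,-92.3]);AX=np.array([.38688,.92213]);LAT=np.array([-AX[1],AX[0]]);CAM=np.array([585.67,9.6])
def tool():
    s=telemetry.sense();q=s['ee_rot'];R=Ro.from_quat([q[1],q[2],q[3],q[0]]).as_matrix();return s,R
def go(p,yaw_z=None):
    s,R=tool();d=R.T@(np.array(p)-s['eef_pos'])/10
    zaz=np.degrees(np.arctan2(R[1,2],R[0,2]))
    print('tcp',s['eef_pos'].round(1),'q6',s['joints'][5].round(3),'zaz',zaz.round(2),'tilt',np.degrees(np.arccos(-R[2,1])).round(2),'t',s['time_s'])
    print('delta cm tool',d.round(3), 'F',s['force'].round(2),'M',s['wrist_torque'].round(3),'w',round(s['grip_width'],3))
    if yaw_z is not None:
        # desired: y down, z at azimuth
        z=np.array([np.cos(yaw_z),np.sin(yaw_z),0]);y=np.array([0,0,-1.]);x=np.cross(y,z)
        D=np.c_[x,y,z];print('rotvec',Ro.from_matrix(R.T@D).as_rotvec().round(4))
E
python3 - <<'E'
from h import *
a=np.arctan2(AX[1],AX[0])
rear=CTR+AX*(-119.5)
print('rear',rear)
p=rear-AX*(11+25)
for off in (0,np.pi): go([*p,110],a+off)
go([*p,35])
s,R=tool();print(R.round(3))
E
```

```text
rear [ 496.86784  -202.494535]
tcp [155.5 501.3 231.1] q6 -0.223 zaz 162.76 tilt 0.03 t 0.3
delta cm tool [-60.686  12.132 -53.112] F [-0.93  1.47 -0.21] M [ 0.032 -0.026 -0.056] w 0.996
rotvec [ 3.0000e-04  1.6672e+00 -4.0000e-04]
tcp [155.5 501.3 231.1] q6 -0.223 zaz 162.76 tilt 0.03 t 0.3
delta cm tool [-60.686  12.132 -53.112] F [-0.93  1.47 -0.21] M [ 0.032 -0.026 -0.056] w 0.996
rotvec [-4.0000e-04 -1.4744e+00 -3.0000e-04]
tcp [155.5 501.3 231.1] q6 -0.223 zaz 162.76 tilt 0.03 t 0.3
delta cm tool [-60.682  19.632 -53.113] F [-0.93  1.47 -0.21] M [ 0.032 -0.026 -0.056] w 0.996
[[ 0.296 -0.    -0.955]
 [ 0.955 -0.     0.296]
 [-0.    -1.     0.   ]]
```

```bash
python3 -m handwheel '[{"delta_pos":[-60.7,0,-53.1],"twist":[0,1.667,0],"jaw":0},{"delta_pos":[-60.7,0,-53.1],"twist":[0,1.667,0],"jaw":0},{"delta_pos":[-60.7,0,-53.1],"twist":[0,1.667,0],"jaw":0},{"delta_pos":[-60.7,0,-53.1],"twist":[0,1.667,0],"jaw":0},{"delta_pos":[-60.7,0,-53.1],"twist":[0,1.667,0],"jaw":0},{"delta_pos":[-60.7,0,-53.1],"twist":[0,1.667,0],"jaw":0},{"delta_pos":[-60.7,0,-53.1],"twist":[0,1.667,0],"jaw":0},{"delta_pos":[-60.7,0,-53.1],"twist":[0,1.667,0],"jaw":0},{"delta_pos":[-60.7,0,-53.1],"twist":[0,1.667,0],"jaw":0},{"delta_pos":[-60.7,0,-53.1],"twist":[0,1.667,0],"jaw":0}]' 40
python3 - <<'E'
from h import *
a=np.arctan2(AX[1],AX[0]);p=CTR+AX*(-119.5-36)
go([*p,231],a)
E
```

```text
time_s: 1.13
eef_pos: [324.9, 118.7, 231.6]
ee_rot: [0.707, -0.707, -0.005, 0.005]
force: [1.6, 1.0, 0.7]
grip_width: 0.003
tcp [324.9 118.7 231.6] q6 -0.007 zaz 90.8 tilt 0.06 t 1.1333
delta cm tool [ 15.308   0.074 -35.657] F [1.6  1.   0.68] M [ 0.011 -0.06   0.023] w 0.003
rotvec [-3.000e-04  4.112e-01  1.100e-03]
```

```bash
python3 -m handwheel '[{"delta_pos":[15.3,0,-35.7],"twist":[0,0.411,0],"jaw":0},{"delta_pos":[15.3,0,-35.7],"twist":[0,0.411,0],"jaw":0},{"delta_pos":[15.3,0,-35.7],"twist":[0,0.411,0],"jaw":0},{"delta_pos":[15.3,0,-35.7],"twist":[0,0.411,0],"jaw":0},{"delta_pos":[15.3,0,-35.7],"twist":[0,0.411,0],"jaw":0},{"delta_pos":[15.3,0,-35.7],"twist":[0,0.411,0],"jaw":0},{"delta_pos":[15.3,0,-35.7],"twist":[0,0.411,0],"jaw":0},{"delta_pos":[15.3,0,-35.7],"twist":[0,0.411,0],"jaw":0},{"delta_pos":[15.3,0,-35.7],"twist":[0,0.411,0],"jaw":0},{"delta_pos":[15.3,0,-35.7],"twist":[0,0.411,0],"jaw":0}]' 40
python3 - <<'E'
from h import *
a=np.arctan2(AX[1],AX[0]);p=CTR+AX*(-119.5-36)
go([*p,36],a)
c=cap('wrist','w1.png');cap('top','t2.png')
go([*p,36],a)
E
```

```text
time_s: 1.97
eef_pos: [485.7, -237.8, 230.5]
ee_rot: [-0.693, 0.694, -0.138, 0.138]
force: [0.2, 0.7, -0.4]
grip_width: -0.001
tcp [ 485.7 -237.8  230.5] q6 -0.277 zaz 67.42 tilt 0.04 t 1.9667
delta cm tool [-0.337 19.447  0.099] F [ 0.22  0.67 -0.38] M [0.024 0.002 0.028] w -0.001
rotvec [0.0007 0.0032 0.0002]
tcp [ 485.  -235.3  230.4] q6 -0.275 zaz 67.45 tilt 0.06 t 2.0667
delta cm tool [-0.154 19.436 -0.122] F [ 0.5  -0.03 -0.09] M [0.015 0.03  0.01 ] w 0.0
rotvec [-0.0001  0.0037 -0.001 ]
```

View pics/w1.png

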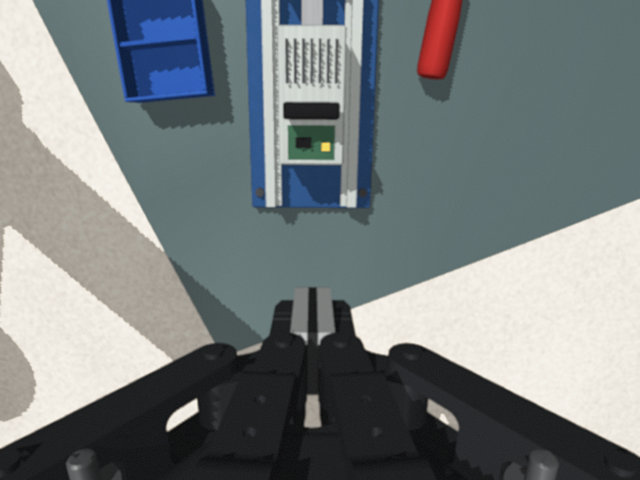

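View pics/t2.png

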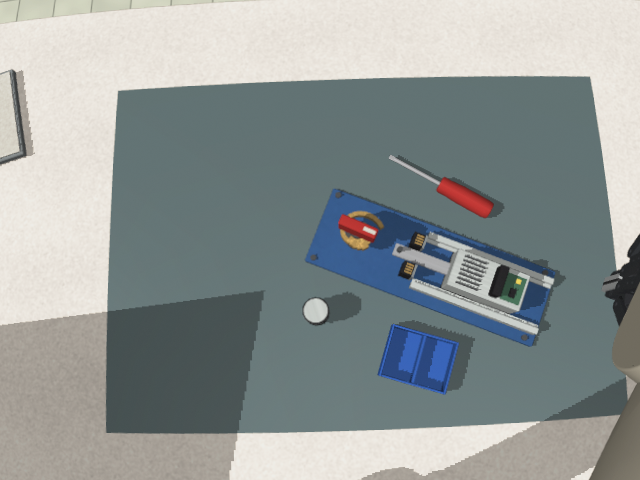

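The wrist camera shows the shut fingers in line with the guide, 25 mm or so behind the module's rear face (bottom edge at row 163). The top view shows nothing has been disturbed. I'll descend.

```bash
python3 -m handwheel '[{"delta_pos":[-0.1,4,0],"twist":[0,0.003,0],"jaw":0},{"delta_pos":[-0.15,8,0],"twist":[0,0.003,0],"jaw":0},{"delta_pos":[-0.15,12,0],"twist":[0,0.003,0],"jaw":0},{"delta_pos":[-0.15,15,0],"twist":[0,0.003,0],"jaw":0},{"delta_pos":[-0.15,17,0],"twist":[0,0.003,0],"jaw":0},{"delta_pos":[-0.15,18.5,0],"twist":[0,0.003,0],"jaw":0},{"delta_pos":[-0.15,19.2,0],"twist":[0,0.003,0],"jaw":0},{"delta_pos":[-0.15,19.4,0],"twist":[0,0.003,0],"jaw":0},{"delta_pos":[-0.15,19.4,0],"twist":[0,0.003,0],"jaw":0},{"delta_pos":[-0.15,19.4,0],"twist":[0,0.003,0],"jaw":0}]'
python3 - <<'E'
from h import *
a=np.arctan2(AX[1],AX[0]);p=CTR+AX*(-119.5-11)
go([*p,36],a)
c=cap('wrist','w2.png')
E
```

```text
time_s: 2.9
eef_pos: [483.9, -232.7, 38.4]
ee_rot: [-0.693, 0.694, -0.138, 0.139]
force: [-0.5, -0.5, 0.5]
grip_width: -0.003
tcp [ 483.9 -232.7   38.4] q6 -0.273 zaz 67.44 tilt 0.1 t 2.9
delta cm tool [0.038 0.243 2.192] F [-0.51 -0.51  0.52] M [-0.027 -0.004  0.019] w -0.003
rotvec [0.0005 0.0035 0.0017]
```

View pics/w2.png

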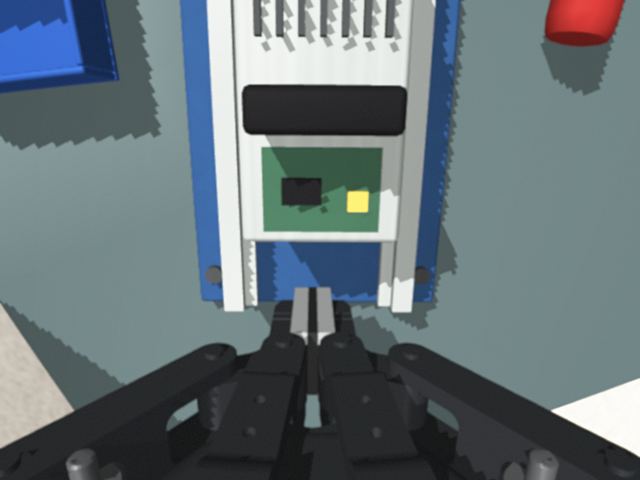

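```bash
python3 -m handwheel '[{"delta_pos":[0,0.1,0.5],"twist":[0,0,0],"jaw":0},{"delta_pos":[0.05,0.1,1.0],"twist":[0,0,0],"jaw":0},{"delta_pos":[0.05,0.1,1.3],"twist":[0,0,0],"jaw":0},{"delta_pos":[0.05,0.1,1.5],"twist":[0,0,0],"jaw":0},{"delta_pos":[0.05,0.1,1.7],"twist":[0,0,0],"jaw":0},{"delta_pos":[0.05,0.1,1.85],"twist":[0,0,0],"jaw":0},{"delta_pos":[0.05,0.1,2.0],"twist":[0,0,0],"jaw":0},{"delta_pos":[0.05,0.1,2.15],"twist":[0,0,0],"jaw":0},{"delta_pos":[0.05,0.1,2.3],"twist":[0,0,0],"jaw":0},{"delta_pos":[0.05,0.1,2.45],"twist":[0,0,0],"jaw":0}]'
cat > chk.py <<'E'
from h import *
import sys
s,R=tool()
p=CTR+AX*(-119.5-11)
d=s['eef_pos'][:2]-p
print('tcp',s['eef_pos'].round(1),'along',(d@AX).round(2),'lat',(d@LAT).round(2),'Fa',(s['force'][:2]@AX).round(2),'Fl',(s['force'][:2]@LAT).round(2),'Fz',s['force'][2].round(2),'M',s['wrist_torque'].round(3))
c=cap('top');f=c['frame'];P=cloud(c);zz=P[...,2];d=P[...,:2]-CTR;a=d@AX;b=d@LAT
k=(zz>70)&(zz<90)&(abs(b)<18)&(a<40)&(a>-95)
print('n',k.sum());
hs=cv2.cvtColor(f,cv2.COLOR_RGB2HSV);z=f[180:360,300:570]
if len(sys.argv)>1: cv2.imwrite('pics/'+sys.argv[1],cv2.cvtColor(cv2.resize(z,None,fx=2.9,fy=2.9,interpolation=cv2.INTER_CUBIC),cv2.COLOR_RGB2BGR))
E
python3 chk.py c1.png
```

```text
time_s: 3.78
eef_pos: [493.3, -210.3, 36.3]
ee_rot: [-0.693, 0.694, -0.138, 0.138]
force: [-1.3, -1.5, -1.1]
grip_width: 0.003
tcp [ 493.3 -210.3   36.3] along 2.38 lat 0.28 Fa -1.88 Fl 0.58 Fz -1.1 M [-0.232  0.124  0.018]
n 323
```

View pics/c1.png

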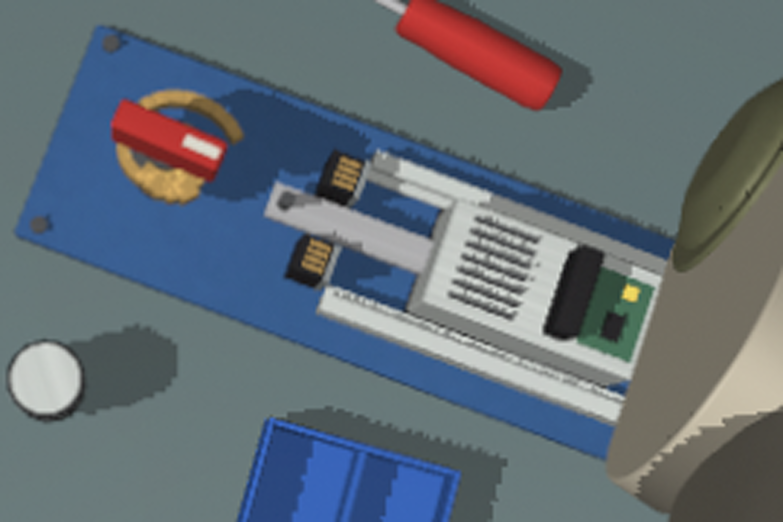

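The module is moving: the pin has shifted from about (290,201) to (286,200) in the enlarged view, with 1.9 N on the fingers. I'll keep pushing.

```bash
python3 -m handwheel '[{"delta_pos":[0,0,0.25],"twist":[0,0,0],"jaw":0},{"delta_pos":[0,0,0.55],"twist":[0,0,0],"jaw":0},{"delta_pos":[0,0,0.85],"twist":[0,0,0],"jaw":0},{"delta_pos":[0,0,1.15],"twist":[0,0,0],"jaw":0},{"delta_pos":[0,0,1.45],"twist":[0,0,0],"jaw":0},{"delta_pos":[0,0,1.75],"twist":[0,0,0],"jaw":0},{"delta_pos":[0,0,2.0],"twist":[0,0,0],"jaw":0},{"delta_pos":[0,0,2.25],"twist":[0,0,0],"jaw":0},{"delta_pos":[0,0,2.4],"twist":[0,0,0],"jaw":0},{"delta_pos":[0,0,2.5],"twist":[0,0,0],"jaw":0}]'
python3 chk.py c2.png
```

```text
time_s: 4.67
eef_pos: [502.9, -186.9, 36.3]
ee_rot: [-0.693, 0.693, -0.138, 0.138]
force: [-1.4, -1.5, 0.4]
grip_width: -0.001
tcp [ 502.9 -186.9   36.3] along 27.68 lat 0.42 Fa -1.95 Fl 0.66 Fz 0.36 M [-0.249  0.13   0.017]
n 297
```

View pics/c2.png

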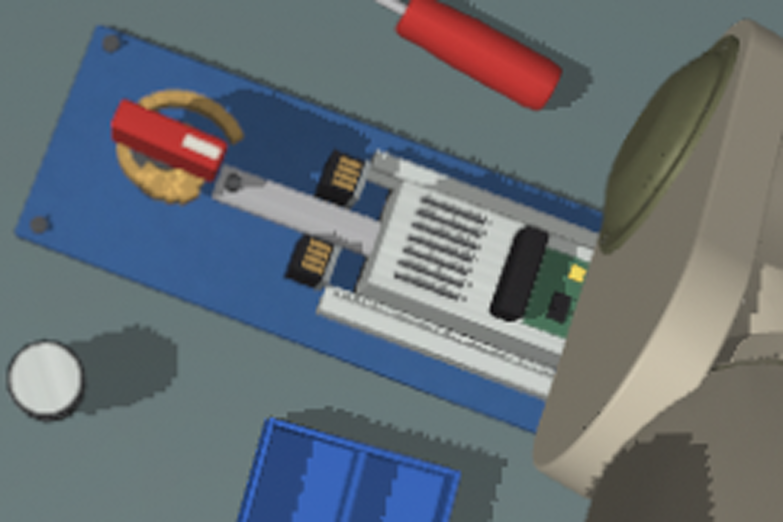

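The pin is now at (234,182) in the enlarged view, lined up with the mouth. I estimate it is about 33 mm from the axis.

```bash
python3 -m handwheel '[{"delta_pos":[0,0,0.08],"twist":[0,0,0],"jaw":0},{"delta_pos":[0,0,0.16],"twist":[0,0,0],"jaw":0},{"delta_pos":[0,0,0.24],"twist":[0,0,0],"jaw":0},{"delta_pos":[0,0,0.32],"twist":[0,0,0],"jaw":0},{"delta_pos":[0,0,0.4],"twist":[0,0,0],"jaw":0},{"delta_pos":[0,0,0.46],"twist":[0,0,0],"jaw":0},{"delta_pos":[0,0,0.52],"twist":[0,0,0],"jaw":0},{"delta_pos":[0,0,0.58],"twist":[0,0,0],"jaw":0},{"delta_pos":[0,0,0.64],"twist":[0,0,0],"jaw":0},{"delta_pos":[0,0,0.7],"twist":[0,0,0],"jaw":0}]'
python3 chk.py
```

```text
time_s: 5.55
eef_pos: [505.6, -180.6, 36.3]
ee_rot: [-0.693, 0.693, -0.138, 0.138]
force: [0.6, -1.5, -1.0]
grip_width: -0.001
tcp [ 505.6 -180.6   36.3] along 34.52 lat 0.42 Fa -1.14 Fl -1.14 Fz -1.05 M [-0.264  0.116 -0.034]
n 320
```

```bash
python3 -m handwheel '[{"delta_pos":[0,0,0.03],"twist":[0,0,0],"jaw":0},{"delta_pos":[0,0,0.05],"twist":[0,0,0],"jaw":0},{"delta_pos":[0,0,0.08],"twist":[0,0,0],"jaw":0},{"delta_pos":[0,0,0.1],"twist":[0,0,0],"jaw":0},{"delta_pos":[0,0,0.12],"twist":[0,0,0],"jaw":0},{"delta_pos":[0,0,0.14],"twist":[0,0,0],"jaw":0},{"delta_pos":[0,0,0.15],"twist":[0,0,0],"jaw":0},{"delta_pos":[0,0,0.15],"twist":[0,0,0],"jaw":0},{"delta_pos":[0,0,0.15],"twist":[0,0,0],"jaw":0},{"delta_pos":[0,0,0.15],"twist":[0,0,0],"jaw":0}]'
python3 chk.py c3.png
```

```text
time_s: 6.43
eef_pos: [506.1, -179.4, 36.3]
ee_rot: [-0.693, 0.693, -0.138, 0.138]
force: [-0.9, -1.7, -0.5]
grip_width: 0.0
tcp [ 506.1 -179.4   36.3] along 35.91 lat 0.43 Fa -1.92 Fl 0.2 Fz -0.52 M [-0.344  0.139 -0.087]
n 316
```

View pics/c3.png

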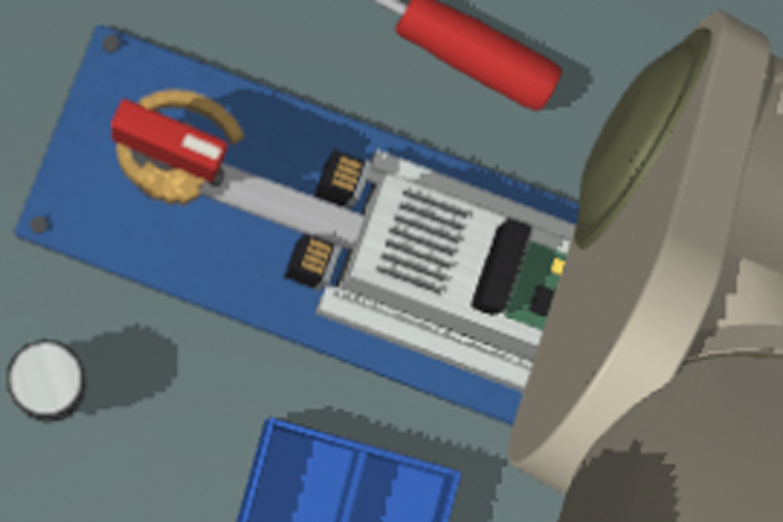

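```bash
python3 -m handwheel '[{"delta_pos":[0,0,0.02],"twist":[0,0,0],"jaw":0},{"delta_pos":[0,0,0.04],"twist":[0,0,0],"jaw":0},{"delta_pos":[0,0,0.06],"twist":[0,0,0],"jaw":0},{"delta_pos":[0,0,0.08],"twist":[0,0,0],"jaw":0},{"delta_pos":[0,0,0.1],"twist":[0,0,0],"jaw":0},{"delta_pos":[0,0,0.1],"twist":[0,0,0],"jaw":0},{"delta_pos":[0,0,0.1],"twist":[0,0,0],"jaw":0},{"delta_pos":[0,0,0.1],"twist":[0,0,0],"jaw":0},{"delta_pos":[0,0,0.1],"twist":[0,0,0],"jaw":0},{"delta_pos":[0,0,0.1],"twist":[0,0,0],"jaw":0}]'
python3 chk.py
```

```text
time_s: 7.32
eef_pos: [506.3, -179.1, 36.3]
ee_rot: [-0.693, 0.694, -0.138, 0.138]
force: [-3.1, -7.4, -0.2]
grip_width: 0.001
tcp [ 506.3 -179.1   36.3] along 36.17 lat 0.38 Fa -8.04 Fl 0.03 Fz -0.19 M [-1.064  0.536 -0.016]
n 325
```

The force rose to 8 N over 0.3 mm, so the pin is on the core. I'll back off and lift.

```bash
python3 -m handwheel '[{"delta_pos":[0,0,-0.5],"twist":[0,0,0],"jaw":0},{"delta_pos":[0,0,-1.5],"twist":[0,0,0],"jaw":0},{"delta_pos":[0,0,-2.5],"twist":[0,0,0],"jaw":0},{"delta_pos":[0,-2,-3],"twist":[0,0,0],"jaw":0},{"delta_pos":[0,-5,-3],"twist":[0,0,0],"jaw":0},{"delta_pos":[0,-9,-3],"twist":[0,0,0],"jaw":0},{"delta_pos":[0,-13,-3],"twist":[0,0,0],"jaw":0},{"delta_pos":[0,-15,-3],"twist":[0,0,0],"jaw":0},{"delta_pos":[0,-15,-3],"twist":[0,0,0],"jaw":0},{"delta_pos":[0,-15,-3],"twist":[0,0,0],"jaw":0}]'
python3 - <<'E'
from h import *
s,R=tool();print(s['joints'].round(3));go([*CAM,185])
c=cap('top');f=c['frame'];z=f[180:360,300:570]
cv2.imwrite('pics/c4.png',cv2.cvtColor(cv2.resize(z,None,fx=2.9,fy=2.9,interpolation=cv2.INTER_CUBIC),cv2.COLOR_RGB2BGR))
P=cloud(c);zz=P[...,2];d=P[...,:2]-CTR;a=d@AX;b=d@LAT
k=(zz>70)&(zz<90)&(abs(b)<22)&(a<30)&(a>-110)
print('tab a',np.percentile(a[k],[2,50,98]),k.sum())
E
```

```text
time_s: 8.2
eef_pos: [494.9, -206.7, 186.9]
ee_rot: [-0.693, 0.694, -0.138, 0.139]
force: [0.3, 0.1, -0.3]
grip_width: -0.004
[-0.614  0.375  1.531  0.     1.234 -0.22 ]
tcp [ 494.9 -206.7  186.9] q6 -0.22 zaz 67.4 tilt 0.1 t 8.2
delta cm tool [ 0.062  0.189 23.458] F [ 0.32  0.13 -0.3 ] M [-0.073  0.012  0.011] w -0.004
tab a [-49.45741485 -42.56075048 -37.39026556] 365
```

View pics/c4.png

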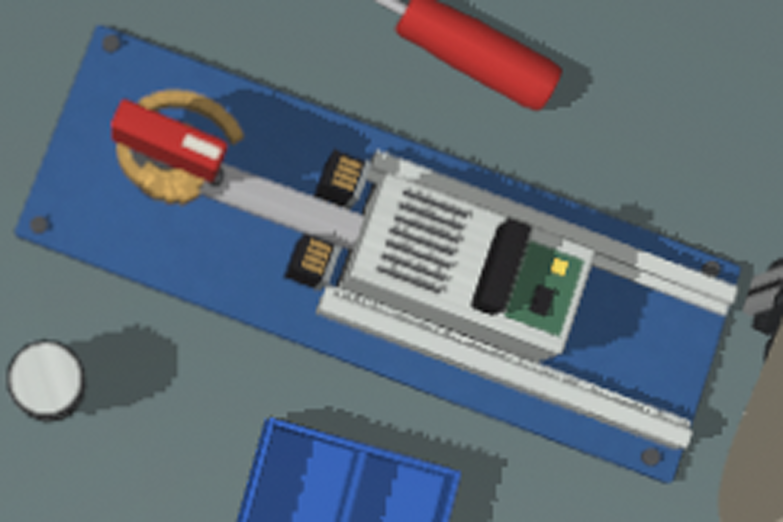

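The pull tab has advanced 34.9 mm, so the pin is about 25 mm from the axis and in the mouth, and the handle hasn't moved. Now I'll move above the handle.

```bash
python3 -m handwheel '[{"delta_pos":[0,0,3],"twist":[0,0.02,0],"jaw":0.5},{"delta_pos":[0,0,7],"twist":[0,0.04,0],"jaw":0.5},{"delta_pos":[0,0,11],"twist":[0,0.05,0],"jaw":0.5},{"delta_pos":[0,0,15],"twist":[0,0.05,0],"jaw":0.5},{"delta_pos":[0,0,19],"twist":[0,0.05,0],"jaw":0.5},{"delta_pos":[0,0,22],"twist":[0,0.05,0],"jaw":0.5},{"delta_pos":[0.06,0,23.45],"twist":[0,0.05,0],"jaw":0.5},{"delta_pos":[0.06,0,23.45],"twist":[0,0.05,0],"jaw":0.5},{"delta_pos":[0.06,0,23.45],"twist":[0,0.05,0],"jaw":0.5},{"delta_pos":[0.06,0,23.45],"twist":[0,0.05,0],"jaw":0.5}]' 40
python3 - <<'E'
from h import *
c=cap('wrist','w3.png');f=c['frame'];P=cloud(c)
s,R=tool();print(s['joints'].round(3));go([*CAM,58])
hsv=cv2.cvtColor(f,cv2.COLOR_RGB2HSV);h,sa,v=[hsv[...,i].astype(int) for i in range(3)]
zz=P[...,2];k=(zz>80)&(zz<92)&(np.hypot(P[...,0]-585,P[...,1]-10)<40)
red=((h<8)|(h>172))&(sa>140);print(k.sum(),(k&red).sum(),np.median(zz[k&red]) if (k&red).any() else 0)
ys,xs=np.where(k)
Q=onz(c,np.c_[xs,ys],85)[:,:2].astype(np.float32);print(cv2.minAreaRect(Q))
E
```

```text
time_s: 9.08
eef_pos: [585.1, 8.8, 185.6]
ee_rot: [-0.69, 0.69, -0.157, 0.156]
force: [-0.4, -0.3, 0.2]
grip_width: 0.505
[-0.185  0.482  1.374 -0.     1.287  0.261]
tcp [585.1   8.7 185.8] q6 0.261 zaz 64.46 tilt 0.06 t 9.1333
delta cm tool [ 0.021 12.783  0.115] F [-0.21 -1.32  0.25] M [-0.011 -0.006 -0.083] w 0.495
1663 1329 84.89473198997118
((589.1467895507812, 10.717445373535156), (49.93691635131836, 13.631173133850098), 64.30181121826172)
```

View pics/w3.png

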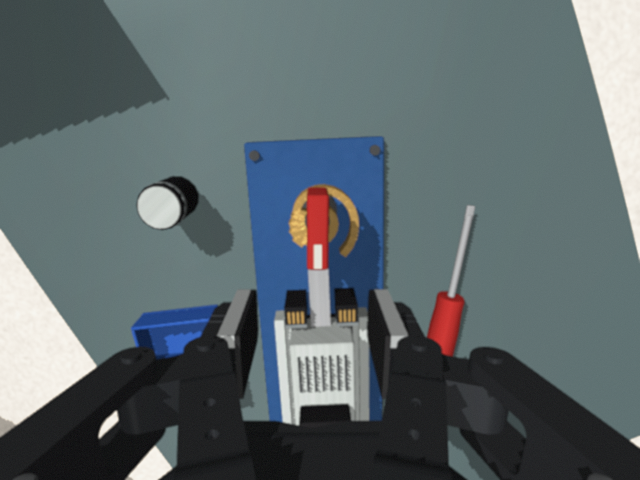

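Two views agree on the bar angle (64.3° and 64.4°, the same as the jaws). They differ by about 3 mm on its centre, which is near calibration error, so I'll use the mean and correct by force after gripping. Next I'll descend with the jaws open.

```bash
python3 -m handwheel '[{"delta_pos":[0.05,3,0.1],"twist":[0,0,0],"jaw":0.5},{"delta_pos":[0.1,6,0.2],"twist":[0,0,0],"jaw":0.5},{"delta_pos":[0.1,8.5,0.2],"twist":[0,0,0],"jaw":0.5},{"delta_pos":[0.1,10.5,0.2],"twist":[0,0,0],"jaw":0.5},{"delta_pos":[0.1,11.8,0.2],"twist":[0,0,0],"jaw":0.5},{"delta_pos":[0.1,12.5,0.2],"twist":[0,0,0],"jaw":0.5},{"delta_pos":[0.1,12.7,0.2],"twist":[0,0,0],"jaw":0.5},{"delta_pos":[0.1,12.7,0.2],"twist":[0,0,0],"jaw":0.5},{"delta_pos":[0.1,12.7,0.2],"twist":[0,0,0],"jaw":0.5},{"delta_pos":[0.1,12.7,0.2],"twist":[0,0,0],"jaw":0.5}]' 20
python3 - <<'E'
from h import *
c=cap('wrist','w4.png');go([587,10.2,58])
E
```

```text
time_s: 9.97
eef_pos: [587.8, 11.3, 60.4]
ee_rot: [0.69, -0.69, 0.155, -0.156]
force: [0.2, -0.0, 0.5]
grip_width: 0.503
tcp [587.8  11.4  60.3] q6 0.264 zaz 64.56 tilt 0.1 t 10.0167
delta cm tool [-0.02   0.226 -0.143] F [0.3  0.34 0.53] M [-0.027 -0.022  0.009] w 0.499
```

View pics/w4.png

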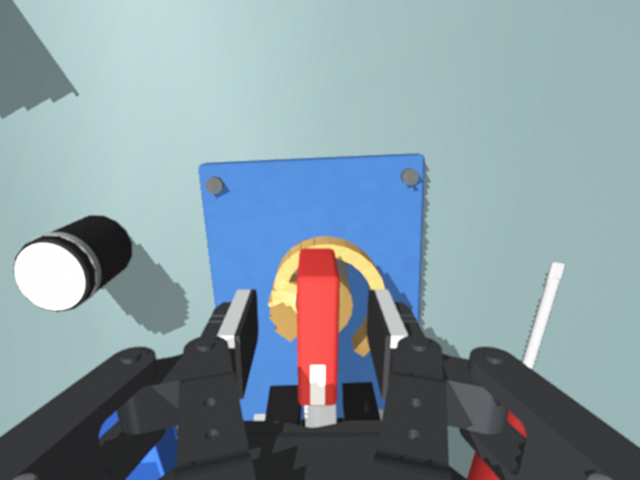

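The bar (columns 298 to 338) sits midway between the pads (245 and 380). I'll close on it.

```bash
python3 -m handwheel '[{"delta_pos":[0,0.1,-0.05],"twist":[0,0,0],"jaw":0.3},{"delta_pos":[0,0.2,-0.1],"twist":[0,0,0],"jaw":0.2},{"delta_pos":[0,0.2,-0.1],"twist":[0,0,0],"jaw":0.1},{"delta_pos":[0,0.2,-0.1],"twist":[0,0,0],"jaw":0.1},{"delta_pos":[0,0.2,-0.1],"twist":[0,0,0],"jaw":0.1},{"delta_pos":[0,0.2,-0.1],"twist":[0,0,0],"jaw":0},{"delta_pos":[0,0.2,-0.1],"twist":[0,0,0],"jaw":0},{"delta_pos":[0,0.2,-0.1],"twist":[0,0,0],"jaw":0},{"delta_pos":[0,0.2,-0.1],"twist":[0,0,0],"jaw":0},{"delta_pos":[0,0.2,-0.1],"twist":[0,0,0],"jaw":0}]' 30
cat > st.py <<'E'
from h import *
s,R=tool();F=R.T@s['force'];M=s['wrist_torque']
ang=np.degrees(np.arctan2(R[1,2],R[0,2]))
print('tcp',s['eef_pos'].round(1),'zaz',ang.round(2),'cam rad',np.radians((67.24-ang+40)%180-40).round(3),'q6',s['joints'][5].round(3),'w',round(s['grip_width'],3),'t',s['time_s'])
fs=[];ms=[]
for i in range(3):
    c=imaging.capture('wrist');s=telemetry.sense();fs.append(R.T@s['force']);ms.append(R.T@s['wrist_torque'])
print('Ftool',np.mean(fs,0).round(2),'Mtool',np.mean(ms,0).round(3),'My',np.array(ms)[:,1].round(3))
E
python3 st.py
```

```text
time_s: 10.85
eef_pos: [588.8, 9.8, 57.8]
ee_rot: [-0.69, 0.69, -0.154, 0.158]
force: [9.6, -4.6, -3.5]
grip_width: 0.156
tcp [588.8   9.8  57.8] zaz 64.54 cam rad 0.047 q6 0.263 w 0.156 t 10.85
Ftool [10.23  3.04  0.69] Mtool [ 0.101 -0.024 -1.312] My [-0.032 -0.025 -0.016]
```

```bash
python3 -m handwheel '[{"delta_pos":[0.04,0,0],"twist":[0,0,0],"jaw":0},{"delta_pos":[0.08,0,0],"twist":[0,0,0],"jaw":0},{"delta_pos":[0.12,0,0],"twist":[0,0,0],"jaw":0},{"delta_pos":[0.12,0,0],"twist":[0,0,0],"jaw":0},{"delta_pos":[0.12,0,0],"twist":[0,0,0],"jaw":0},{"delta_pos":[0.12,0,0],"twist":[0,0,0],"jaw":0},{"delta_pos":[0.12,0,0],"twist":[0,0,0],"jaw":0},{"delta_pos":[0.12,0,0],"twist":[0,0,0],"jaw":0},{"delta_pos":[0.12,0,0],"twist":[0,0,0],"jaw":0},{"delta_pos":[0.12,0,0],"twist":[0,0,0],"jaw":0}]' 30
python3 st.py
```

```text
time_s: 11.83
eef_pos: [588.8, 9.8, 57.8]
ee_rot: [-0.69, 0.69, -0.155, 0.157]
force: [5.2, -2.9, 1.0]
grip_width: 0.16
tcp [588.8   9.8  57.8] zaz 64.55 cam rad 0.047 q6 0.262 w 0.16 t 11.8333
Ftool [ 5.37 -1.25 -0.45] Mtool [-0.045  0.037 -0.696] My [0.003 0.02  0.088]
```

```bash
python3 -m handwheel '[{"delta_pos":[0.07,0,0],"twist":[0,0,0],"jaw":0},{"delta_pos":[0.13,0,0],"twist":[0,0.05,0],"jaw":0},{"delta_pos":[0.13,0,0],"twist":[0,0.1,0],"jaw":0},{"delta_pos":[0.13,0,0],"twist":[0,0.15,0],"jaw":0},{"delta_pos":[0.13,0,0],"twist":[0,0.2,0],"jaw":0},{"delta_pos":[0.13,0,0],"twist":[0,0.25,0],"jaw":0},{"delta_pos":[0.13,0,0],"twist":[0,0.3,0],"jaw":0},{"delta_pos":[0.13,0,0],"twist":[0,0.35,0],"jaw":0},{"delta_pos":[0.13,0,0],"twist":[0,0.4,0],"jaw":0},{"delta_pos":[0.13,0,0],"twist":[0,0.4,0],"jaw":0}]' 30
python3 st.py
```

```text
time_s: 12.82
eef_pos: [589.1, 9.6, 57.8]
ee_rot: [-0.645, 0.645, -0.29, 0.29]
force: [0.5, -1.3, 4.7]
grip_width: 0.156
tcp [589.1   9.6  57.8] zaz 41.5 cam rad 0.449 q6 0.664 w 0.156 t 12.8167
Ftool [ 0.92 -5.16 -1.2 ] Mtool [-0.14   0.063  0.058] My [0.07  0.051 0.069]
```

```bash
python3 -m handwheel '[{"delta_pos":[0,0,0],"twist":[0,0.05,0],"jaw":0},{"delta_pos":[0,0,0],"twist":[0,0.1,0],"jaw":0},{"delta_pos":[0,0,0],"twist":[0,0.15,0],"jaw":0},{"delta_pos":[0,0,0],"twist":[0,0.2,0],"jaw":0},{"delta_pos":[0,0,0],"twist":[0,0.25,0],"jaw":0},{"delta_pos":[0,0,0],"twist":[0,0.3,0],"jaw":0},{"delta_pos":[0,0,0],"twist":[0,0.35,0],"jaw":0},{"delta_pos":[0,0,0],"twist":[0,0.4,0],"jaw":0},{"delta_pos":[0,0,0],"twist":[0,0.45,0],"jaw":0},{"delta_pos":[0,0,0],"twist":[0,0.5,0],"jaw":0}]' 30
python3 st.py
```

```text
time_s: 13.8
eef_pos: [589.3, 9.4, 57.8]
ee_rot: [-0.553, 0.553, -0.441, 0.441]
force: [0.3, -3.0, 4.5]
grip_width: 0.155
tcp [589.3   9.4  57.8] zaz 12.87 cam rad 0.949 q6 1.164 w 0.155 t 13.8
Ftool [ 2.26 -5.59 -0.55] Mtool [-0.06   0.086 -0.248] My [0.1   0.093 0.064]
```

```bash
sed -i "s/^fs=\[\]/print('M end',(R.T@M).round(3),'F end',F.round(2));fs=[]/" st.py; python3 -m handwheel '[{"delta_pos":[0,0,0],"twist":[0,0.05,0],"jaw":0},{"delta_pos":[0,0,0],"twist":[0,0.1,0],"jaw":0},{"delta_pos":[0,-0.05,0],"twist":[0,0.15,0],"jaw":0},{"delta_pos":[0,-0.1,0],"twist":[0,0.2,0],"jaw":0},{"delta_pos":[0,-0.1,0],"twist":[0,0.25,0],"jaw":0},{"delta_pos":[0,-0.1,0],"twist":[0,0.3,0],"jaw":0},{"delta_pos":[0,-0.1,0],"twist":[0,0.35,0],"jaw":0},{"delta_pos":[0,-0.1,0],"twist":[0,0.4,0],"jaw":0},{"delta_pos":[0,-0.1,0],"twist":[0,0.45,0],"jaw":0},{"delta_pos":[0,-0.1,0],"twist":[0,0.5,0],"jaw":0}]' 30
python3 st.py; python3 - <<'E'
from h import *
c=cap('top');f=c['frame'];z=f[180:360,300:570]
cv2.imwrite('pics/c5.png',cv2.cvtColor(cv2.resize(z,None,fx=2.9,fy=2.9,interpolation=cv2.INTER_CUBIC),cv2.COLOR_RGB2BGR))
P=cloud(c);zz=P[...,2];d=P[...,:2]-CTR;a=d@AX;b=d@LAT
k=(zz>70)&(zz<90)&(abs(b)<22)&(a<0)&(a>-110)
print('tab a',np.percentile(a[k],[2,50,98]),k.sum())
E
```

```text
time_s: 14.78
eef_pos: [589.3, 9.1, 57.9]
ee_rot: [-0.427, 0.427, -0.563, 0.564]
force: [2.8, -4.0, -2.6]
grip_width: 0.157
tcp [589.3   9.1  57.9] zaz -15.7 cam rad 1.448 q6 1.662 w 0.157 t 14.7833
M end [ 0.838 -0.08  -0.336] F end [3.09 2.59 3.79]
Ftool [3.41 2.46 4.32] Mtool [ 0.784  0.03  -0.353] My [0.021 0.034 0.036]
tab a [-46.75726908 -39.74488286 -34.38227744] 371
```

View pics/c5.png

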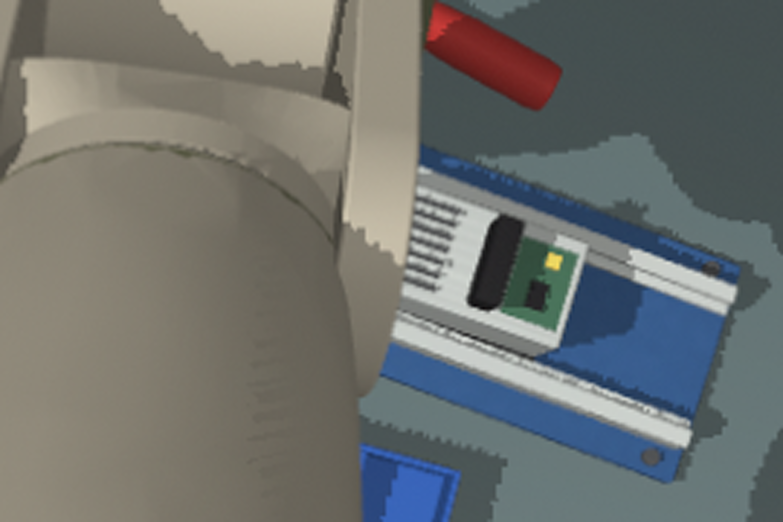

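The tab has advanced a further 2.9 mm, so the hook is drawing the module in. I'll continue, relieving the side force as I go.

```bash
python3 -m handwheel '[{"delta_pos":[0.04,0,0.05],"twist":[0,0.05,0],"jaw":0},{"delta_pos":[0.08,0,0.1],"twist":[0,0.1,0],"jaw":0},{"delta_pos":[0.08,0,0.1],"twist":[0,0.15,0],"jaw":0},{"delta_pos":[0.08,0,0.1],"twist":[0,0.2,0],"jaw":0},{"delta_pos":[0.08,0,0.1],"twist":[0,0.25,0],"jaw":0},{"delta_pos":[0.08,0,0.1],"twist":[0,0.3,0],"jaw":0},{"delta_pos":[0.08,0,0.1],"twist":[0,0.35,0],"jaw":0},{"delta_pos":[0.08,0,0.1],"twist":[0,0.4,0],"jaw":0},{"delta_pos":[0.08,0,0.1],"twist":[0,0.45,0],"jaw":0},{"delta_pos":[0.08,0,0.1],"twist":[0,0.5,0],"jaw":0}]' 30
python3 st.py
```

```text
time_s: 15.82
eef_pos: [589.2, 8.8, 57.8]
ee_rot: [0.274, -0.275, 0.652, -0.651]
force: [-1.2, -1.9, 0.6]
grip_width: 0.159
tcp [589.2   8.8  57.8] zaz -44.34 cam rad 1.947 q6 2.161 w 0.159 t 15.8167
M end [ 0.084 -0.115  0.011] F end [ 2.19 -0.62  0.43]
Ftool [ 1.52 -0.37 -0.78] Mtool [-0.036  0.062 -0.054] My [0.063 0.052 0.071]
```

```bash
python3 -m handwheel '[{"delta_pos":[0,0,0],"twist":[0,0.015,0],"jaw":0},{"delta_pos":[0,0,0],"twist":[0,0.03,0],"jaw":0},{"delta_pos":[0,0,0],"twist":[0,0.045,0],"jaw":0},{"delta_pos":[0,0,0],"twist":[0,0.06,0],"jaw":0},{"delta_pos":[0,0,0],"twist":[0,0.075,0],"jaw":0},{"delta_pos":[0,0,0],"twist":[0,0.09,0],"jaw":0},{"delta_pos":[0,0,0],"twist":[0,0.105,0],"jaw":0},{"delta_pos":[0,0,0],"twist":[0,0.12,0],"jaw":0},{"delta_pos":[0,0,0],"twist":[0,0.135,0],"jaw":0},{"delta_pos":[0,0,0],"twist":[0,0.15,0],"jaw":0}]' 30
python3 st.py
```

```text
time_s: 16.8
eef_pos: [589.2, 8.7, 57.8]
ee_rot: [0.224, -0.225, 0.671, -0.67]
force: [-5.9, 0.7, -2.7]
grip_width: 0.156
tcp [589.2   8.7  57.8] zaz -52.95 cam rad 2.098 q6 2.311 w 0.156 t 16.8
M end [-0.447 -0.263 -0.495] F end [ 4.22  2.73 -4.12]
Ftool [ 4.08  2.42 -3.21] Mtool [-0.468 -0.108 -0.499] My [-0.166 -0.098 -0.061]
```

The torque has shifted by about -0.16 N m, which may be contact. I'll take more static readings before going on.

```bash
python3 - <<'E'
from h import *
ms=[];fs=[]
for i in range(8):
    c=cap('top');s,R=tool();ms.append((R.T@s['wrist_torque']));fs.append(R.T@s['force'])
print(np.array(ms)[:,1].round(3),np.mean(ms,0).round(3),np.mean(fs,0).round(2))
P=cloud(c);zz=P[...,2];d=P[...,:2]-CTR;a=d@AX;b=d@LAT
k=(zz>70)&(zz<90)&(abs(b)<22)&(a<0)&(a>-110)
print('tab a',np.percentile(a[k],[2,50,98]),k.sum())
E
```

```text
[-0.091 -0.071 -0.052 -0.078 -0.104 -0.052 -0.043 -0.086] [-0.477 -0.072 -0.505] [ 4.07  2.12 -3.1 ]
tab a [-44.01536097 -37.15206956 -31.65965573] 364
```

```bash
python3 -m handwheel '[{"delta_pos":[0.05,0,-0.04],"twist":[0,0,0],"jaw":0},{"delta_pos":[0.1,0,-0.07],"twist":[0,0,0],"jaw":0},{"delta_pos":[0.1,0,-0.07],"twist":[0,0,0],"jaw":0},{"delta_pos":[0.1,0,-0.07],"twist":[0,0,0],"jaw":0},{"delta_pos":[0.1,0,-0.07],"twist":[0,0,0],"jaw":0},{"delta_pos":[0.1,0,-0.07],"twist":[0,0.004,0],"jaw":0},{"delta_pos":[0.1,0,-0.07],"twist":[0,0.008,0],"jaw":0},{"delta_pos":[0.1,0,-0.07],"twist":[0,0.012,0],"jaw":0},{"delta_pos":[0.1,0,-0.07],"twist":[0,0.016,0],"jaw":0},{"delta_pos":[0.1,0,-0.07],"twist":[0,0.02,0],"jaw":0}]' 30
python3 st.py
```

```text
time_s: 18.18
eef_pos: [589.1, 8.6, 57.9]
ee_rot: [-0.219, 0.218, -0.673, 0.673]
force: [5.3, 1.5, -12.6]
grip_width: 0.154
tcp [589.1   8.6  57.9] zaz -54.04 cam rad 2.117 q6 2.33 w 0.154 t 18.1833
M end [ 0.346 -0.131  1.07 ] F end [-5.19 12.65  1.9 ]
Ftool [-5.07 12.64  1.51] Mtool [ 0.316 -0.187  1.012] My [-0.208 -0.179 -0.173]
```

```bash
python3 -m handwheel '[{"delta_pos":[-0.03,0.07,0],"twist":[0,0,0],"jaw":0},{"delta_pos":[-0.055,0.14,0],"twist":[0,0,0],"jaw":0},{"delta_pos":[-0.055,0.14,0],"twist":[0,0,0],"jaw":0},{"delta_pos":[-0.055,0.14,0],"twist":[0,0,0],"jaw":0},{"delta_pos":[-0.055,0.14,0],"twist":[0,0,0],"jaw":0},{"delta_pos":[-0.055,0.14,0],"twist":[0,0.004,0],"jaw":0},{"delta_pos":[-0.055,0.14,0],"twist":[0,0.008,0],"jaw":0},{"delta_pos":[-0.055,0.14,0],"twist":[0,0.012,0],"jaw":0},{"delta_pos":[-0.055,0.14,0],"twist":[0,0.016,0],"jaw":0},{"delta_pos":[-0.055,0.14,0],"twist":[0,0.02,0],"jaw":0}]' 30
python3 st.py
```

```text
time_s: 19.17
eef_pos: [589.2, 8.6, 57.8]
ee_rot: [-0.212, 0.211, -0.674, 0.675]
force: [-4.4, -0.0, 7.7]
grip_width: 0.158
tcp [589.2   8.6  57.8] zaz -55.18 cam rad 2.137 q6 2.35 w 0.158 t 19.1667
M end [-0.414 -0.242 -0.538] F end [ 3.62 -7.68 -2.46]
Ftool [ 3.77 -6.2  -1.93] Mtool [-0.373 -0.207 -0.506] My [-0.198 -0.198 -0.225]
```

```bash
python3 -m handwheel '[{"delta_pos":[0.03,-0.04,-0.02],"twist":[0,0,0],"jaw":0},{"delta_pos":[0.04,-0.07,-0.02],"twist":[0,0,0],"jaw":0},{"delta_pos":[0.04,-0.07,-0.02],"twist":[0,0,0],"jaw":0},{"delta_pos":[0.04,-0.07,-0.02],"twist":[0,0,0],"jaw":0},{"delta_pos":[0.04,-0.07,-0.02],"twist":[0,0,0],"jaw":0},{"delta_pos":[0.04,-0.07,-0.02],"twist":[0,0.004,0],"jaw":0},{"delta_pos":[0.04,-0.07,-0.02],"twist":[0,0.008,0],"jaw":0},{"delta_pos":[0.04,-0.07,-0.02],"twist":[0,0.012,0],"jaw":0},{"delta_pos":[0.04,-0.07,-0.02],"twist":[0,0.016,0],"jaw":0},{"delta_pos":[0.04,-0.07,-0.02],"twist":[0,0.02,0],"jaw":0}]' 30
python3 st.py
```

```text
time_s: 20.15
eef_pos: [589.1, 8.6, 57.8]
ee_rot: [-0.205, 0.204, -0.677, 0.677]
force: [3.8, -2.7, 1.1]
grip_width: 0.158
tcp [589.1   8.6  57.8] zaz -56.36 cam rad 2.157 q6 2.37 w 0.158 t 20.15
M end [ 0.586 -0.246  0.47 ] F end [-1.7  -1.13  4.34]
Ftool [-2.57 -1.25  4.12] Mtool [ 0.655 -0.195  0.543] My [-0.191 -0.222 -0.172]
```

```bash
python3 -m handwheel '[{"delta_pos":[-0.02,0,0.03],"twist":[0,0,0],"jaw":0},{"delta_pos":[-0.02,0,0.03],"twist":[0,0,0],"jaw":0},{"delta_pos":[-0.02,0,0.03],"twist":[0,0.005,0],"jaw":0},{"delta_pos":[-0.02,0,0.03],"twist":[0,0.01,0],"jaw":0},{"delta_pos":[-0.02,0,0.03],"twist":[0,0.015,0],"jaw":0},{"delta_pos":[-0.02,0,0.03],"twist":[0,0.02,0],"jaw":0},{"delta_pos":[-0.02,0,0.03],"twist":[0,0.025,0],"jaw":0},{"delta_pos":[-0.02,0,0.03],"twist":[0,0.03,0],"jaw":0},{"delta_pos":[-0.02,0,0.03],"twist":[0,0.03,0],"jaw":0},{"delta_pos":[-0.02,0,0.03],"twist":[0,0.03,0],"jaw":0}]' 30
python3 st.py; python3 st.py; python3 - <<'E'
from h import *
c=cap('top');P=cloud(c);zz=P[...,2];d=P[...,:2]-CTR;a=d@AX;b=d@LAT
k=(zz>70)&(zz<90)&(abs(b)<22)&(a<0)&(a>-110)
print('tab a',np.percentile(a[k],[2,50,98]),k.sum())
E
```

```text
time_s: 21.13
eef_pos: [589.1, 8.6, 57.8]
ee_rot: [-0.195, 0.194, -0.68, 0.68]
force: [2.2, -2.1, 5.6]
grip_width: 0.151
tcp [589.1   8.6  57.8] zaz -58.07 cam rad 2.187 q6 2.4 w 0.151 t 21.1333
M end [ 0.459 -0.201  0.31 ] F end [-0.75 -5.65  2.97]
Ftool [-0.01 -5.11  2.9 ] Mtool [ 0.437 -0.239  0.276] My [-0.216 -0.263 -0.238]
tcp [589.1   8.6  57.8] zaz -58.07 cam rad 2.187 q6 2.4 w 0.16 t 21.2833
M end [ 0.431 -0.238  0.273] F end [ 0.59 -5.45  2.78]
Ftool [-0.47 -5.09  2.99] Mtool [ 0.473 -0.263  0.302] My [-0.198 -0.258 -0.334]
tab a [-43.62340413 -36.82927114 -31.42057747] 367
```

The static torque is now about 0.25 N m and the tab has practically stopped advancing, so the module is snug. I'll let go and lift.

```bash
python3 -m handwheel '[{"delta_pos":[0,-0.05,0.02],"twist":[0,0,0],"jaw":0},{"delta_pos":[0,-0.05,0.02],"twist":[0,0,0],"jaw":0.3},{"delta_pos":[0,-0.05,0.02],"twist":[0,0,0],"jaw":0.5},{"delta_pos":[0,-0.05,0.02],"twist":[0,0,0],"jaw":0.5},{"delta_pos":[0,-0.05,0.02],"twist":[0,0,0],"jaw":0.5},{"delta_pos":[0,-1,0.02],"twist":[0,0,0],"jaw":0.5},{"delta_pos":[0,-4,0.02],"twist":[0,0,0],"jaw":0.5},{"delta_pos":[0,-8,0.02],"twist":[0,0,0],"jaw":0.5},{"delta_pos":[0,-12,0.02],"twist":[0,0,0],"jaw":0.5},{"delta_pos":[0,-14,0.02],"twist":[0,0,0],"jaw":0.5}]' 30
python3 - <<'E'
from h import *
c=cap('wrist','w5.png');f=c['frame'];P=cloud(c);go([589,9,200])
zz=P[...,2];k=(zz>80)&(zz<92)&(np.hypot(P[...,0]-589,P[...,1]-10)<40)
ys,xs=np.where(k);Q=onz(c,np.c_[xs,ys],85)[:,:2].astype(np.float32);print(cv2.minAreaRect(Q))
E
```

```text
time_s: 22.32
eef_pos: [590.1, 8.4, 203.4]
ee_rot: [-0.197, 0.193, -0.679, 0.681]
force: [-0.1, 0.1, 0.4]
grip_width: 0.496
tcp [591.1   8.3 205.8] q6 2.4 zaz -58.04 tilt 0.62 t 22.3667
delta cm tool [ 0.142  0.574 -0.172] F [ 1.38 -0.61  2.38] M [ 0.031 -0.026 -0.043] w 0.498
((588.5859375, 9.191207885742188), (13.883891105651855, 49.57064437866211), 33.96778869628906)
```

View pics/w5.png

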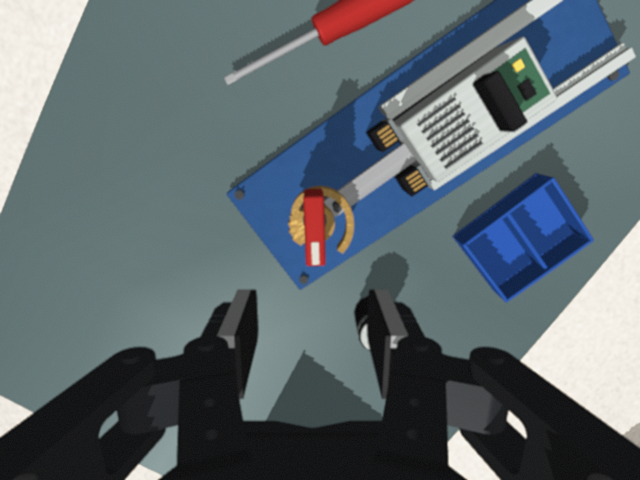

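The wrist view shows the handle released with its white end at (316,252), about 120° clockwise of where it started. The module front is up against both connector halves at (385,135) and (413,180). I'll move clear for a last look from the top.

```bash
python3 -m handwheel '[{"delta_pos":[-1,-3,-2],"twist":[0,0,0],"jaw":0.5},{"delta_pos":[-3,-3,-5],"twist":[0,0,0],"jaw":0.5},{"delta_pos":[-5,-3,-8],"twist":[0,0,0],"jaw":0.5},{"delta_pos":[-7,-3,-11],"twist":[0,0,0],"jaw":0.5},{"delta_pos":[-9,-3,-14],"twist":[0,0,0],"jaw":0.5},{"delta_pos":[-11,-3,-17],"twist":[0,0,0],"jaw":0.5},{"delta_pos":[-13,-3,-20],"twist":[0,0,0],"jaw":0.5},{"delta_pos":[-14,-3,-22],"twist":[0,0,0],"jaw":0.5},{"delta_pos":[-14,-3,-22],"twist":[0,0,0],"jaw":0.5},{"delta_pos":[-14,-3,-22],"twist":[0,0,0],"jaw":0.5}]'
python3 - <<'E'
from h import *
c=cap('top','t9.png');f=c['frame'];P=cloud(c)
zz=P[...,2];k=(zz>79)&(zz<92)&(np.hypot(P[...,0]-587,P[...,1]-10)<40)
ys,xs=np.where(k);print(cv2.minAreaRect(onz(c,np.c_[xs,ys],85)[:,:2].astype(np.float32)))
d=P[...,:2]-CTR;a=d@AX;b=d@LAT
k=(zz>70)&(zz<90)&(abs(b)<22)&(a<0)&(a>-110)
print('tab a',np.percentile(a[k],[2,50,98]),k.sum())
E
```

```text
time_s: 23.2
eef_pos: [591.0, 270.0, 227.5]
ee_rot: [-0.195, 0.195, -0.68, 0.68]
force: [0.5, 0.9, -0.7]
grip_width: 0.5
((585.6781616210938, 10.140993118286133), (14.873583793640137, 50.344383239746094), 33.8647346496582)
tab a [-43.54953475 -36.85794794 -31.42398015] 365
```

View pics/t9.png

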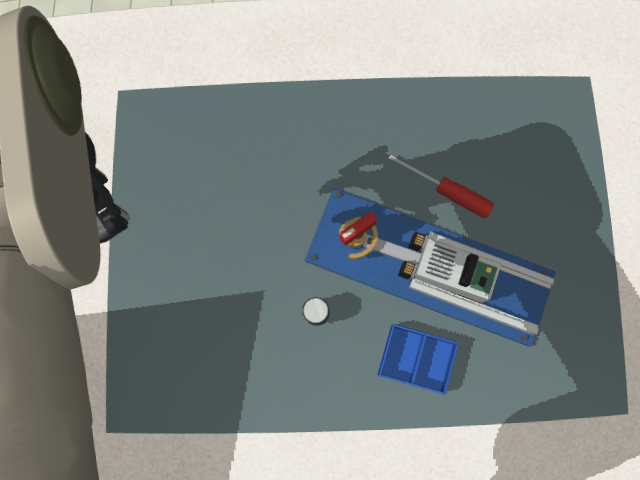

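The bystanders are at their original pixels, the handle has held its angle (two views agree on 120°), and the tab hasn't sprung back. I'm handing in.

```bash
python3 - <<'E'
from h import *
print(ctrl.finish_job())
E
```

```text
the job is handed in; nothing more can be done
None
```

The job is handed in: the module is pushed in, hooked and drawn up against the connector, and the handle is released. No verdict was reported. It took about 23 s of the 72 s allowed.

- **Pushing in:** I pushed the rear face along the guide with the fingers shut. The force was about 2 N while sliding and 8 N when the pin met the cam's core, with the pin about 25 mm from the axis.
- **Turning:** I turned the handle clockwise and stopped once the torque, which had been about 0.1 N m turning freely, had risen to a steady 0.25 N m or so.
- **Last checks:** Two views put the handle about 120° round from its start, so the cam is at about 2.15 rad. The module moved in about 41 mm in all, which puts the pin about 19 mm from the axis. The tab did not spring back on release. The screwdriver, tray and capacitor look unmoved in the top view.

**What disagreed:**
- The wrist and top cameras differed by about 3 mm on the cam's centre. I corrected for this by the side force when gripping.
- The gripped angle read 0.035 rad more than the handle shows after release, so there was slight give or springback.
- Single torque readings scattered by about 0.05 N m.
- The pull on the pin was not measured. I estimate about 20 N from the torque.

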